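Check the three balances of a bird-ringing station

ROBOT

A 6-joint arm with a two-finger parallel gripper is mounted at the origin on the work surface. World frame = base frame: x ahead of the robot, y to its left, z up, the work surface at z = 0. Lengths are in mm, angles in degrees, forces in N, time in s.
With the tool pointing down it reaches from about 250 to 775 mm from the base axis. Payload 4 kg.
Tool frame: the origin (TCP) lies at the very end of the fingers, on their centre line; the grasp point (between the pads) lies grip_point_offset behind it (grip_point_offset is the distance from the TCP to the grasp point, in mm); z points along the fingers, y is the line along which they close (so a half turn about z gives the same grasp; the last joint's range is limited). The gripper opens to 85 mm and grips with 20 to 120 N. Pads are 22 mm wide; open, the fingers measure 114 mm over their backs; the gripper's body (76 mm by 85 mm) begins 54 mm behind the grasp point. The pads swing forward as they close: fully open they stand 13 mm farther back than shut.
Start: joints at [62.79, 4.996, 78.535, -0, 96.463, -5.907], TCP at [199.821, 512.435, 231.341] pointing down, gripper open.
Joint ranges: [-177.83, 177.83], [-43.37, 116.18], [15.69, 146.23], [-61.86, 241.86], [9.47, 152.12], [-147.06, 147.06]. Speed limits (degrees/s): [159.86, 159.86, 180, 180, 180, 180].

INTERFACE

Orientations are given as [roll, pitch, yaw] about the fixed x, y, z axes, in that order (R = Rz(yaw) Ry(pitch) Rx(roll)).
In Python, from rig import sense, read_camera, hand_in, recognise, silhouettes, grip_point_offset gives the robot as it stands.
- The arm moves only by the tool apply_moves, never from a script. Its argument "plan" is a list of rows, each a list of 7 numbers: the shift along the tool's x, y, z in m, then the turn, a rotation vector about the tool's x, y, z in degrees, then the finger opening in m, from 0 to 0.0854. In form: [[x, y, z, wx, wy, wz, grip], ...]. A call has 1 to 20 rows; each row is the pose to reach, as a shift and turn from the pose commanded when the call began, along the tool's axes at that moment; what a row does not reach only later rows make up. A row lasts 1/12 s, in which the tool goes at most 41.7 mm and 7.16 degrees, less where a joint would pass 70% of its speed; a pose out of reach is approached as far as the arm can. A call with a gripper value outside its range is refused whole. The fingers move at their own pace and stop on an object; "squeeze" is the grip in N (left out, the last holds). Time passes only in rows, so rows that repeat a pose let the fingers close. It gives the time, the measured TCP pose, the force, the opening and the grip force at its end, in the units of the state.
- sense(): the state, without advancing time (a new reading comes with each control period).
- read_camera(name): name is "scene" or "top" or "wrist"; returns a dict with "img" (480x640x3 uint8, blue, green, red), "fx", "fy", "cx", "cy" (pixels), "camera_from_world" (4x4, takes a point from world to camera coordinates); the wrist camera has in their place "T_tool_cam" (4x4, takes a point from camera to tool coordinates, whose origin is the TCP and whose axes are the flange's). Camera axes: x right, y down, z forward; pixel columns grow to the right and rows downward; lengths in mm; the calibration is good to about 2 mm. A picture is of the moment at which its call begins: read the wrist's pose just before it. There is no depth.
- hand_in(): hands the job in; it is judged then, once.
Trained networks look in a picture, given as the dict that the camera call returned (one of the last four; its "shot" number tells which), for a name from the list of things; names that differ only in an ending like _2 or _b are one class to them, and where a whole thing is asked for, a point or a joint stands for the part that bears it (a point fixed in the world has none). Each returns a list of dicts, best first, with "score" (0 to 1); they miss things now and then, are a little off and sometimes report something else, mostly with a low value. They report only what shows in the picture. A call takes as long as a camera call.
- recognise(label, picture): "location" ([column, row] in pixels, amid what is visible of it).
- silhouettes(label, picture): "pixels" (480x640 bool, what is visible of it) and "location" ([column, row] in pixels, amid what is visible of it).
The state is a dict: "t": time; "q": joint angles; "qd": joint speeds; "joint_torque": joint torques, N m; "tool_pos": TCP position; "tool_rot": TCP orientation; "ft_force": force on the tool from outside, world axes, zero at the start; "torque": the same for the moment, N m; "grip_width": finger opening in mm; "gripper_force": force on a finger pad.
Only numpy, scipy, OpenCV 4.12 (cv2) and the standard library are available. Lean on these libraries where they do the work, as an engineer would, in place of code of your own. Each camera call takes 0.05 s, during which the arm holds its last target. There are 200 camera calls.

TASK

Check the three balances: gently stand each check weight upright in the middle of the pan of its own balance, the small weight on the small balance, the medium one on the medium balance and the large one on the large balance. The weighing tube is still on the medium balance: clear it off and leave it standing upright in the shallow tray. Leave the capped ring pot that stands among the weights where it is.

Things in the scene. Friction and masses are not known exactly. Their poses are not given: they have to be found in the camera images.
- weight_small: loose knobbed brass check weight (small of the three), 50 g: upright cylindrical body 18 mm across and 19 mm tall, a short neck and a round knob 10 mm across on top, 29 mm tall in all. Origin: centre of its underside, z up.
- weight_medium: loose knobbed brass check weight (medium of the three), 200 g: upright cylindrical body 28 mm across and 30 mm tall, a short neck and a round knob 16 mm across on top, 46 mm tall in all. Origin: centre of its underside, z up.
- weight_large: loose knobbed brass check weight (large of the three), 500 g: upright cylindrical body 38 mm across and 42 mm tall, a short neck and a round knob 22 mm across on top, 62 mm tall in all. Origin: centre of its underside, z up.
- balance_small: the smallest balance, fixed: flat black pocket balance, body 112 x 64 mm and 18 mm high, with a square steel pan 56 x 54 mm whose flat top is 21 mm above the table. Origin: at table height under the pan's centre; x points from the pan away from the display (the body reaches 78 mm towards -x, 34 mm towards +x), z up.
- balance_medium: the middle-sized balance, fixed: flat black balance, body 132 x 106 mm and 20 mm high, with a square steel pan 98 x 96 mm whose flat top is 24 mm above the table. Origin: at table height under the pan's centre; x points from the pan away from the display (the body reaches 81 mm towards -x, 51 mm towards +x), z up. The weighing tube stands on its pan at the start.
- balance_large: the largest balance, fixed: black bench balance, body about 202 x 146 mm and 38 mm high, with a round steel pan 130 mm across whose flat top is 48 mm above the table. Origin: at table height under the pan's centre; x points from the pan away from the display (the body reaches 130 mm towards -x, 72 mm towards +x), z up.
- weighing_tube: loose grey plastic weighing tube (an open cup, mouth up, closed flat bottom), 85 mm tall, 43 mm across at the foot and 46 mm at the mouth, wall 3 mm, about 50 g; stands on the pan of the medium balance at the start. Origin: centre of its underside, z up along the tube.
- tray: shallow empty grey plastic tray, fixed, 130 mm (its x) by 112 mm (its y), rim 18 mm high, walls and floor 4 mm thick. Origin: on the table under its centre, z up.
- ring_pot: loose capped ring pot, not to be moved: black plastic cylinder 32 mm across with a grey cap 35 mm across, 52 mm tall in all, no knob, stands in the row of the weights. Origin: centre of its underside, z up.

How it is judged (in metres and radians):
At the end, for the whole second after the job is handed in: Each check weight stands upright (within 0.1 rad) on the pan of its own balance (small on small, medium on medium, large on large), its centre within 10 mm of the pan's centre; the weighing tube stands upright (within 0.1 rad) on the floor of the tray; all are released and at rest (horizontal distance between weight_small and balance_small below 0.01 m and z of weight_small in the frame of balance_small between 0.017 and 0.025 m and angle between each of weight_small, weight_medium, weight_large, weighing_tube's own z axis and vertical below 0.1 rad and linear speed of each of weight_small, weight_medium, weight_large, weighing_tube below 0.01 m/s and horizontal distance between weight_medium and balance_medium below 0.01 m and z of weight_medium in the frame of balance_medium between 0.02 and 0.028 m and horizontal distance between weight_large and balance_large below 0.01 m and z of weight_large in the frame of balance_large between 0.044 and 0.052 m and x of weighing_tube in the frame of tray between -0.042 and 0.042 m and y of weighing_tube in the frame of tray between -0.033 and 0.033 m and z of weighing_tube in the frame of tray below 0.009 m); the robot touches nothing.
It fails at once if the ring pot is moved more than 20 mm (distance of ring_pot from where it was at the start of the episode above 0.02 m).
It fails at once if a check weight is dropped (let go and falling faster than 0.45 m/s, a drop of about 10 mm) ((contact force between weight_small and the fingers below 0.05 N and linear speed of weight_small above 0.45 m/s) or (contact force between weight_medium and the fingers below 0.05 N and linear speed of weight_medium above 0.45 m/s) or (contact force between weight_large and the fingers below 0.05 N and linear speed of weight_large above 0.45 m/s)).
It fails at once if a check weight is pressed hard on a balance (over 45 N) (contact force between any of weight_small, weight_medium, weight_large and balance_small above 45 N or contact force between any of weight_small, weight_medium, weight_large and balance_medium above 45 N or contact force between any of weight_small, weight_medium, weight_large and balance_large above 45 N).
It also fails if it takes over 109 s, if anything falls off the work surface, if the arm or the gripper's body presses on something with over 40 N, if the wrist force passes 120 N, or if a joint passes its speed limit or range.

## Working session

There is one attempt and no reset: what is moved stays moved. The work goes in short steps, Python scripts to look and compute and a tool call to move; the robot and the scene stay as the last step left them, time stands still between calls to the robot, and variables do not carry over. Pictures are saved under pics/ and viewed, at most 14 in all, crops included, and the job is handed in when it is done.

Besides the shell and the picture viewer there is one more tool, called after "Call:" by a JSON object that holds its "api" and its "payload". apply_moves: Moves the arm, as the interface text tells. Its arguments: {"type":"object","properties":{"plan":{"type":"array","items":{"type":"array","items":{"type":"number"}}},"squeeze":{"type":"number"}},"required":["plan"]}

```bash
mkdir -p pics; ls
cat > h.py <<'E'
import numpy as np, cv2
from rig import *
from scipy.spatial.transform import Rotation as R
def cam(name):
    s=sense(); p=read_camera(name)
    if name=="wrist":
        T=np.eye(4); T[:3,:3]=R.from_euler('xyz',s["tool_rot"],degrees=True).as_matrix(); T[:3,3]=s["tool_pos"]
        p["M"]=T@p["T_tool_cam"]
    else: p["M"]=np.linalg.inv(p["camera_from_world"])
    return p
def ray(p,uv):
    d=np.array([(uv[0]-p["cx"])/p["fx"],(uv[1]-p["cy"])/p["fy"],1]); return p["M"][:3,3],p["M"][:3,:3]@d
def at(p,uv,z):
    o,d=ray(p,uv); return o+d*(z-o[2])/d[2]
def proj(p,X):
    c=np.linalg.inv(p["M"])@np.append(X,1); return np.array([p["fx"]*c[0]/c[2]+p["cx"],p["fy"]*c[1]/c[2]+p["cy"]])
def tri(rs):
    A=0;b=0
    for o,d in rs:
        d=d/np.linalg.norm(d);P=np.eye(3)-np.outer(d,d);A=A+P;b=b+P@o
    return np.linalg.solve(A,b)
E
python3 - <<'E'
from h import *
print(grip_point_offset,{k:np.round(v,2) for k,v in sense().items()})
names="weight_small weight_medium weight_large balance_small balance_medium balance_large weighing_tube tray ring_pot".split()
P={}
for c in("scene","top"):
    p=cam(c);P[c]=p;cv2.imwrite(f"pics/{c}0.png",p["img"]);print(c,np.round(p["M"][:3,3]),p["fx"])
    for n in names:
        r=silhouettes(n,p)
        print(n,[(round(x["score"],2),np.round(x["location"]).tolist(),int(x["pixels"].sum())) for x in r[:3]])
E
```

```text
pics
18.700000000000003 {'t': np.float64(0.0), 'q': array([62.79,  5.04, 78.63, -0.  , 96.46, -5.91]), 'qd': array([-0.05,  0.01, -0.02,  0.11, -0.02, -0.06]), 'joint_torque': array([-0.000e+00, -3.519e+01, -3.133e+01, -0.000e+00,  1.000e-02,
       -0.000e+00]), 'tool_pos': array([199.6 , 511.96, 230.11]), 'tool_rot': array([-1.7987e+02, -1.0000e-02,  1.5869e+02]), 'ft_force': array([ 0.54, -0.07,  0.18]), 'torque': array([-0.04,  0.04,  0.03]), 'gripper_force': np.float64(0.0), 'grip_width': np.float64(85.26)}
scene [869. 347. 720.] 454.81018133928853
weight_small [(0.47, [364.0, 231.0], 84)]
weight_medium [(0.57, [338.0, 203.0], 243), (0.3, [176.0, 156.0], 2657)]
weight_large [(0.65, [293.0, 167.0], 461)]
balance_small [(0.68, [484.0, 411.0], 3312)]
balance_medium [(0.77, [308.0, 338.0], 3694)]
balance_large [(0.67, [217.0, 245.0], 7830)]
weighing_tube [(0.72, [290.0, 327.0], 1218)]
tray [(0.71, [174.0, 154.0], 2567)]
ring_pot [(0.58, [420.0, 262.0], 505)]
top [ 426.   18. 1465.] 623.1814634563762
weight_small [(0.46, [299.0, 293.0], 37)]
weight_medium [(0.18, [374.0, 199.0], 5485)]
weight_large [(0.63, [391.0, 299.0], 241)]
balance_small [(0.61, [149.0, 239.0], 1346)]
balance_medium []
balance_large [(0.94, [373.0, 201.0], 5491)]
weighing_tube [(0.6, [268.0, 177.0], 442)]
tray [(0.9, [483.0, 234.0], 2783)]
ring_pot [(0.44, [239.0, 298.0], 207)]
```

```bash
python3 -c "
import cv2;a=cv2.imread('pics/top0.png')[120:340,90:560];cv2.imwrite('pics/top0c.png',cv2.resize(a,None,fx=1.7,fy=1.7))"
```

```text
(no output)
```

View pics/scene0.png

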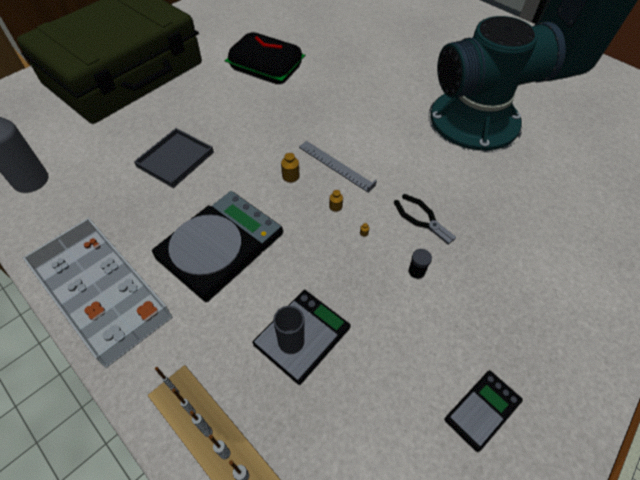

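View pics/top0c.png

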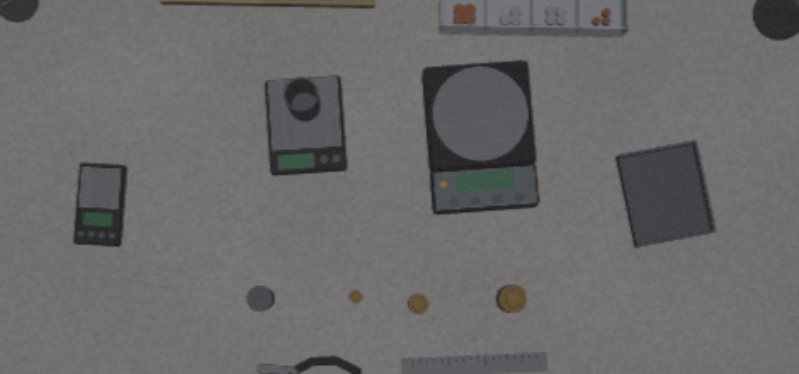

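The scene and top views agree. The weights lie in a row at top-crop (355,296), (418,303) and (512,298), with the pot at (260,298). The tube is at (303,99) on the medium balance, and the tray is at (665,194).

Run:
```python
from h import *
s=cam("scene");t=cam("top")
g=lambda u,v:(u/1.7+90,v/1.7+120)
pts={"wS":(g(355,296),(364,231),20),"wM":(g(418,303),(336,201),28),"wL":(g(512,298),(291,168),40),"pot":(g(260,298),(420,258),40),
"tube_mouth":(g(302,95),(289,317),109)}
for k,(a,b,z) in pts.items(): print(k,np.round(tri([ray(t,a),ray(s,b)])),np.round(at(t,a,z)),np.round(at(s,b,z)))
for k,cs,z in (("panS",[(79,167),(120,168),(118,209),(79,208)],21),("panM",[(267,80),(338,77),(342,150),(272,153)],24),("tray",[(617,157),(695,143),(714,231),(637,246)],18),("panL",[(481,113)],48),("dispL",[(486,190)],38)):
    c=np.array([at(t,g(*c),z)[:2] for c in cs]);print(k,np.round(c.mean(0)),np.round(c).tolist())
for k,b,z in (("panS",(482,416),21),("panM",(303,338),24),("panL",(205,245),48),("tray",(174,156),10)): print(k,np.round(at(s,b,z)))
w=cam("wrist");print(np.round(w["T_tool_cam"],3),w["fx"],w["cx"],w["cy"]);cv2.imwrite("pics/w0.png",w["img"])
```

```text
wS [433.  39.   5.] [433.  39.  20.] [442.  45.  20.]
wM [424. -47.  16.] [425. -47.  28.] [432. -40.  28.]
wL [ 432. -174.   22.] [ 433. -173.   40.] [ 442. -160.   40.]
pot [429. 164.  43.] [428. 165.  40.] [427. 163.  40.]
tube_mouth [691. 110. 107.] [691. 110. 109.] [692. 111. 109.]
panS [575. 390.] [[603.0, 419.0], [603.0, 363.0], [547.0, 363.0], [547.0, 416.0]]
panM [680. 111.] [[728.0, 164.0], [733.0, 67.0], [632.0, 59.0], [626.0, 155.0]]
tray [ 579. -387.] [[629.0, -320.0], [651.0, -428.0], [529.0, -453.0], [507.0, -347.0]]
panL [ 682. -128.] [[682.0, -128.0]]
dispL [ 579. -137.] [[579.0, -137.0]]
panS [570. 395.  21.]
panM [676. 122.  24.]
panL [ 686. -122.   48.]
tray [ 582. -389.   10.]
[[-0.00000e+00 -9.59000e-01 -2.82000e-01  7.10240e+01]
 [ 1.00000e+00 -0.00000e+00  0.00000e+00 -4.30000e-02]
 [-0.00000e+00 -2.82000e-01  9.59000e-01 -1.41421e+02]
 [ 0.00000e+00  0.00000e+00  0.00000e+00  1.00000e+00]] 431.8412079853609 314.66312051579536 236.0603691356398
```

View pics/w0.png

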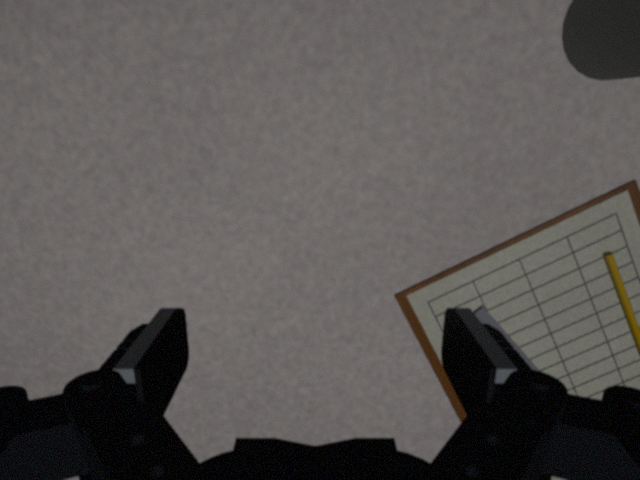

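The wrist view shows only a clipboard, with the fingers at the bottom of the frame. I'll turn to yaw 90, so that tool x is world y, tool y is world x and tool z points down, and move over the scene.

Call:
{"api": "apply_moves", "payload": {"plan": [[-0.467, -0.207, -0.07, 0, 0, 68.7, 0.085], [-0.467, -0.207, -0.07, 0, 0, 68.7, 0.085], [-0.467, -0.207, -0.07, 0, 0, 68.7, 0.085], [-0.467, -0.207, -0.07, 0, 0, 68.7, 0.085], [-0.467, -0.207, -0.07, 0, 0, 68.7, 0.085], [-0.467, -0.207, -0.07, 0, 0, 68.7, 0.085], [-0.467, -0.207, -0.07, 0, 0, 68.7, 0.085], [-0.467, -0.207, -0.07, 0, 0, 68.7, 0.085], [-0.467, -0.207, -0.07, 0, 0, 68.7, 0.085], [-0.467, -0.207, -0.07, 0, 0, 68.7, 0.085], [-0.467, -0.207, -0.07, 0, 0, 68.7, 0.085], [-0.467, -0.207, -0.07, 0, 0, 68.7, 0.085], [-0.467, -0.207, -0.07, 0, 0, 68.7, 0.085], [-0.467, -0.207, -0.07, 0, 0, 68.7, 0.085], [-0.467, -0.207, -0.07, 0, 0, 68.7, 0.085], [-0.467, -0.207, -0.07, 0, 0, 68.7, 0.085], [-0.467, -0.207, -0.07, 0, 0, 68.7, 0.085], [-0.467, -0.207, -0.07, 0, 0, 68.7, 0.085]]}}

```text
t: 2.65
tool_pos: [558.7, 151.3, 301.5]
tool_rot: [180.0, -0.0, 90.1]
ft_force: [0.3, 0.4, 0.0]
grip_width: 85.1
gripper_force: 0.0
```

```bash
cat > look.py <<'E'
import sys,pickle
from h import *
name,labels=sys.argv[1],sys.argv[2:]
p=cam("wrist");cv2.imwrite(f"pics/{name}.png",p["img"]);s={}
for n in labels:
    r=silhouettes(n,p);s[n]=[(x["score"],x["location"],x["pixels"]) for x in r[:3]]
    print(n,[(round(x["score"],2),np.round(x["location"]).tolist(),int(x["pixels"].sum()),np.round(at(p,x["location"],20)).tolist()) for x in r[:3]])
pickle.dump((p,s),open(name+".pkl","wb"))
E
python3 look.py a1 weight_small weight_medium weight_large balance_small balance_medium balance_large weighing_tube ring_pot
```

```text
weight_small [(0.64, [198.0, 286.0], 340, [437.0, 44.0, 20.0])]
weight_medium []
weight_large [(0.84, [213.0, 445.0], 894, [440.0, -160.0, 20.0]), (0.54, [198.0, 356.0], 744, [430.0, -41.0, 20.0])]
balance_small []
balance_medium [(0.72, [409.0, 208.0], 10336, [654.0, 128.0, 20.0])]
balance_large [(0.75, [387.0, 406.0], 11796, [643.0, -105.0, 20.0])]
weighing_tube []
ring_pot []
```

View pics/a1.png

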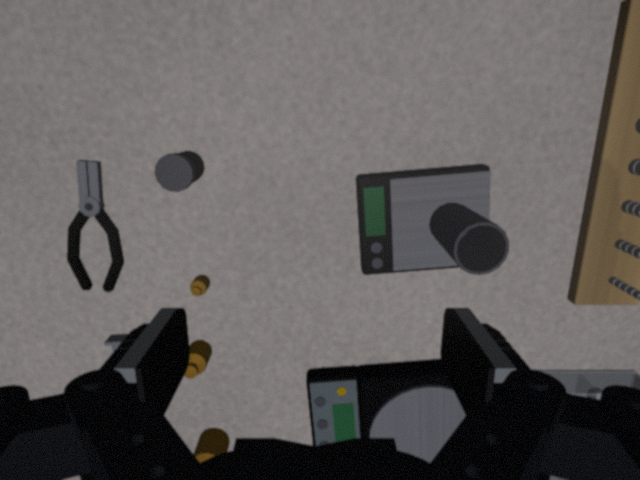

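Call:
{"api": "apply_moves", "payload": {"plan": [[-0.26, 0, 0, 0, 0, 0, 0.085], [-0.26, 0, 0, 0, 0, 0, 0.085], [-0.26, 0, 0, 0, 0, 0, 0.085], [-0.26, 0, 0, 0, 0, 0, 0.085], [-0.26, 0, 0, 0, 0, 0, 0.085], [-0.26, 0, 0, 0, 0, 0, 0.085], [-0.26, 0, 0, 0, 0, 0, 0.085], [-0.26, 0, 0, 0, 0, 0, 0.085], [-0.26, 0, 0, 0, 0, 0, 0.085], [-0.26, 0, 0, 0, 0, 0, 0.085]]}}

```text
t: 3.93
tool_pos: [559.8, -108.7, 301.4]
tool_rot: [180.0, -0.1, 90.1]
ft_force: [-0.2, -0.1, 0.1]
grip_width: 84.9
gripper_force: 0.0
```

```bash
python3 look.py a2 weight_small weight_medium weight_large balance_medium balance_large weighing_tube ring_pot tray
```

```text
weight_small [(0.62, [175.0, 22.0], 440, [436.0, 38.0, 20.0])]
weight_medium [(0.93, [176.0, 117.0], 956, [429.0, -45.0, 20.0])]
weight_large [(0.84, [194.0, 248.0], 1615, [436.0, -174.0, 20.0])]
balance_medium [(0.65, [388.0, 2.0], 221, [625.0, 54.0, 20.0])]
balance_large [(0.82, [414.0, 201.0], 30484, [659.0, -125.0, 20.0])]
weighing_tube []
ring_pot []
tray [(0.73, [332.0, 404.0], 7848, [581.0, -362.0, 20.0])]
```

View pics/a2.png

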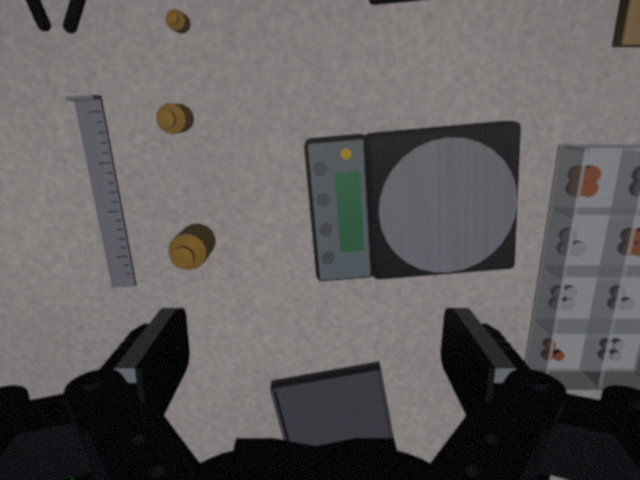

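a1 shows the tube mouth at about (480,247), the medium pan spanning (390–497, 168–272), the pot at (175,172) and the small weight at (198,286). a2 shows the large pan centred at about (448,205), with knobs at (175,18), (166,119) and (182,256). The tray is only partly in view.

```bash
cat > pan.py <<'E'
import sys,pickle
from h import *
def pan(f,label,z,show=True):
    p,s=pickle.load(open(f+".pkl","rb")); m=s[label][0][2].astype(np.uint8)
    m=cv2.morphologyEx(m,cv2.MORPH_CLOSE,np.ones((9,9)))
    hull=cv2.convexHull(cv2.findNonZero(m)); H=np.zeros_like(m);cv2.fillConvexPoly(H,hull,1);H=cv2.erode(H,np.ones((5,5)))
    g=cv2.cvtColor(p["img"],cv2.COLOR_BGR2GRAY); g=cv2.GaussianBlur(g,(5,5),0)
    th,b=cv2.threshold(g[H>0].reshape(-1,1),0,255,cv2.THRESH_OTSU)
    B=((g>th)&(H>0)).astype(np.uint8);B=cv2.morphologyEx(B,cv2.MORPH_OPEN,np.ones((5,5)))
    n,L,st,_=cv2.connectedComponentsWithStats(B)
    for i in np.argsort(-st[1:,4])[:3]+1:
        c=max(cv2.findContours((L==i).astype(np.uint8),0,cv2.CHAIN_APPROX_NONE)[0],key=len)[:,0]
        W=np.array([at(p,u,z)[:2] for u in c],np.float32)
        e=cv2.fitEllipse(W) if len(W)>5 else None
        print(label,"th",th,"area",st[i,4],"rect",np.round(cv2.minAreaRect(W)[0],1),np.round(cv2.minAreaRect(W)[1],1),round(cv2.minAreaRect(W)[2],1),"ell",np.round(e[0],1),np.round(e[1],1),"enc",cv2.minEnclosingCircle(W))
if __name__=="__main__": pan(sys.argv[1],sys.argv[2],float(sys.argv[3]))
E
python3 pan.py a1 balance_medium 24; python3 pan.py a2 balance_large 48
python3 - <<'E'
from h import *; import pickle
p1,s1=pickle.load(open("a1.pkl","rb"));p2,s2=pickle.load(open("a2.pkl","rb"))
print("tube",at(p1,(480,247),109))
t=cam("top");g=lambda u,v:(u/1.7+90,v/1.7+120)
print("tube tri",tri([ray(p1,(480,247)),ray(t,g(301,95))]))
for n,u,z in (("s",(175,18),25),("m",(166,119),40),("l",(182,256),55)): print(n,at(p2,u,z))
print("s",at(p1,(197,290),25),"m",at(p1,(192,367),40), tri([ray(p1,(197,290)),ray(p2,(175,18))]),tri([ray(p1,(192,367)),ray(p2,(166,119))]))
E
```

```text
balance_medium th 66.0 area 6065 rect [684.  114.1] [95.2 96.4] 5.1 ell [677.6 118.3] [ 95.9 113.3] enc ((683.9791259765625, 114.49502563476562), 66.41730499267578)
balance_medium th 66.0 area 212 rect [616.8 141.5] [15.8 13.1] 2.0 ell [616.9 141.9] [14.3 17.6] enc ((616.925048828125, 142.19509887695312), 9.414443969726562)
balance_large th 64.0 area 14682 rect [ 684.3 -125.1] [127.3 129.3] 1.9 ell [ 684.4 -125. ] [127.6 128.8] enc ((684.40185546875, -125.22268676757812), 65.01435089111328)
balance_large th 64.0 area 7233 rect [ 584.3 -131.2] [ 49.4 133.8] 5.0 ell [ 584.4 -129.9] [ 54.2 168.6] enc ((584.653564453125, -131.36129760742188), 70.74842834472656)
tube [693.72235345 115.65666656 109.        ]
tube tri [694.09316329 112.81625797 102.87577856]
s [437.66562059  39.75039777  25.        ]
m [426.56186074 -45.61386636  40.        ]
l [ 434.73870547 -170.76992812   55.        ]
s [436.42777105  40.9372048   25.        ] m [428.85560977 -41.46878899  40.        ] [436.46462928  40.14774525  23.01677185] [425.70874215 -45.71665499  33.89051124]
```

Call:
{"api": "apply_moves", "payload": {"plan": [[0.223, 0.134, 0.13, 0, 0, 0, 0.085], [0.223, 0.134, 0.13, 0, 0, 0, 0.085], [0.223, 0.134, 0.13, 0, 0, 0, 0.085], [0.223, 0.134, 0.13, 0, 0, 0, 0.085], [0.223, 0.134, 0.13, 0, 0, 0, 0.085], [0.223, 0.134, 0.13, 0, 0, 0, 0.085], [0.223, 0.134, 0.13, 0, 0, 0, 0.085], [0.223, 0.134, 0.13, 0, 0, 0, 0.085], [0.223, 0.134, 0.13, 0, 0, 0, 0.085], [0.223, 0.134, 0.13, 0, 0, 0, 0.085], [0.223, 0.134, 0.165, 0, 0, 0, 0.085], [0.223, 0.134, 0.2, 0, 0, 0, 0.085], [0.223, 0.134, 0.235, 0, 0, 0, 0.085], [0.223, 0.134, 0.238, 0, 0, 0, 0.085], [0.223, 0.134, 0.238, 0, 0, 0, 0.085]], "squeeze": 20}}

```text
t: 5.68
tool_pos: [692.0, 111.2, 61.9]
tool_rot: [-179.7, 0.0, 89.9]
ft_force: [0.2, -0.3, -0.3]
grip_width: 84.9
gripper_force: 0.0
```

Call:
{"api": "apply_moves", "payload": {"plan": [[0, 0, 0, 0, 0, 0, 0.03], [0, 0, 0, 0, 0, 0, 0.03], [0, 0, 0, 0, 0, 0, 0.03], [0, 0, 0, 0, 0, 0, 0.03], [0, 0, 0, 0, 0, 0, 0.03], [0, 0, 0, 0, 0, 0, 0.03]]}}

```text
t: 6.18
tool_pos: [695.4, 112.9, 67.4]
tool_rot: [179.7, -0.0, 90.0]
ft_force: [-0.7, -0.5, 6.6]
grip_width: 45.6
gripper_force: 20.0
```

Call:
{"api": "apply_moves", "payload": {"plan": [[0, 0, -0.03, 0, 0, 0, 0.03], [0, 0, -0.06, 0, 0, 0, 0.03], [0, 0, -0.09, 0, 0, 0, 0.03], [-0.501, -0.115, -0.09, 0, 0, 0, 0.03], [-0.501, -0.115, -0.09, 0, 0, 0, 0.03], [-0.501, -0.115, -0.09, 0, 0, 0, 0.03], [-0.501, -0.115, -0.09, 0, 0, 0, 0.03], [-0.501, -0.115, -0.09, 0, 0, 0, 0.03], [-0.501, -0.115, -0.09, 0, 0, 0, 0.03], [-0.501, -0.115, -0.09, 0, 0, 0, 0.03], [-0.501, -0.115, -0.09, 0, 0, 0, 0.03], [-0.501, -0.115, -0.09, 0, 0, 0, 0.03], [-0.501, -0.115, -0.09, 0, 0, 0, 0.03], [-0.501, -0.115, -0.09, 0, 0, 0, 0.03], [-0.501, -0.115, -0.09, 0, 0, 0, 0.03], [-0.501, -0.115, -0.09, 0, 0, 0, 0.03], [-0.501, -0.115, -0.09, 0, 0, 0, 0.03]]}}

```text
t: 7.6
tool_pos: [577.0, -392.6, 153.4]
tool_rot: [180.0, 0.1, 89.7]
ft_force: [-0.1, 0.2, -0.5]
grip_width: 45.4
gripper_force: 20.8
```

```bash
python3 look.py b1 tray weighing_tube
```

```text
tray [(0.75, [334.0, 189.0], 26597, [590.0, -371.0, 20.0])]
weighing_tube [(0.83, [314.0, 346.0], 27127, [577.0, -485.0, 20.0])]
```

View pics/b1.png

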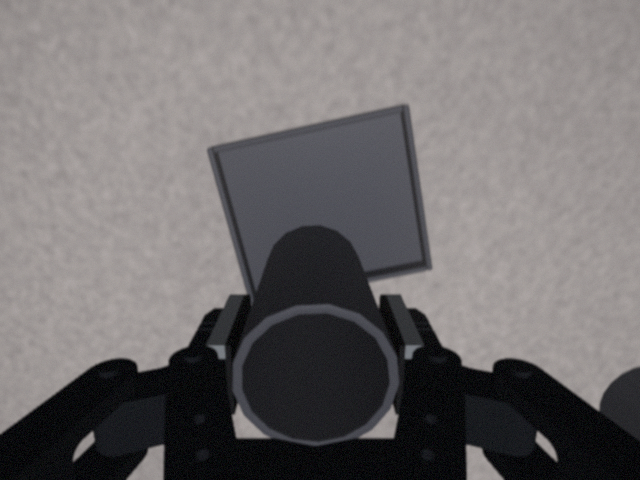

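The tube is held upright. The tray's rim corners are at (209,149), (407,105) and (431,267).

Run:
```python
from h import *; import pickle
p,s=pickle.load(open("b1.pkl","rb"))
a,b,c=[at(p,u,18)[:2] for u in ((209,149),(407,105),(431,267))]
print((a+c)/2,np.linalg.norm(a-b),np.linalg.norm(b-c),sense()["tool_pos"])
```

```text
[ 584.03185726 -385.1803431 ] 126.07226765071185 108.25315361532554 [ 579.21038591 -387.04317478  153.65781289]
```

Call:
{"api": "apply_moves", "payload": {"plan": [[0.002, 0.004, 0.035, 0, 0, 0, 0.03], [0.002, 0.004, 0.07, 0, 0, 0, 0.03], [0.002, 0.004, 0.09, 0, 0, 0, 0.03], [0.002, 0.004, 0.1, 0, 0, 0, 0.03], [0.002, 0.004, 0.107, 0, 0, 0, 0.03], [0.002, 0.004, 0.109, 0, 0, 0, 0.03], [0.002, 0.004, 0.109, 0, 0, 0, 0.03], [0.002, 0.004, 0.109, 0, 0, 0, 0.03]]}}

```text
t: 8.42
tool_pos: [584.3, -385.5, 47.2]
tool_rot: [179.8, 0.1, 90.1]
ft_force: [-1.1, 2.0, 4.4]
grip_width: 45.4
gripper_force: 20.6
```

Call:
{"api": "apply_moves", "payload": {"plan": [[0, 0, 0, 0, 0, 0, 0.08], [0, 0, 0, 0, 0, 0, 0.08], [0, 0, 0, 0, 0, 0, 0.08], [0, 0, 0, 0, 0, 0, 0.08], [0, 0, 0, 0, 0, 0, 0.08], [0, 0, -0.03, 0, 0, 0, 0.08], [0, 0, -0.06, 0, 0, 0, 0.08], [0, 0, -0.1, 0, 0, 0, 0.08], [0.215, -0.149, -0.1, 0, 0, 0, 0.08], [0.215, -0.149, -0.1, 0, 0, 0, 0.08], [0.215, -0.149, -0.1, 0, 0, 0, 0.08], [0.215, -0.149, -0.1, 0, 0, 0, 0.08], [0.215, -0.149, -0.1, 0, 0, 0, 0.08], [0.215, -0.149, -0.1, 0, 0, 0, 0.08], [0.215, -0.149, -0.1, 0, 0, 0, 0.08], [0.215, -0.149, -0.1, 0, 0, 0, 0.08], [0.215, -0.149, -0.1, 0, 0, 0, 0.08]]}}

```text
t: 9.83
tool_pos: [434.1, -171.2, 144.9]
tool_rot: [179.9, 0.1, 90.0]
ft_force: [0.9, -0.4, -0.5]
grip_width: 80.3
gripper_force: 0.0
```

```bash
python3 look.py c1 weight_large weight_medium; python3 -c "
from h import *
print(sense()['tool_pos']);p=cam('scene');r=silhouettes('weighing_tube',p);print([(x['score'],x['location']) for x in r])
cv2.imwrite('pics/cs.png',cv2.hconcat([cv2.imread('pics/c1.png')[100:400,140:500],cv2.resize(p['img'][80:240,60:300],None,fx=1.8,fy=1.8)[:300,:]if 0 else cv2.resize(p['img'][80:240,60:300],(440,300))]))"
```

```text
weight_large [(0.79, [314.0, 228.0], 3659, [434.0, -173.0, 20.0])]
weight_medium [(0.97, [301.0, 15.0], 1671, [427.0, -49.0, 20.0])]
[ 434.63757065 -172.31130917  144.5387489 ]
[(0.58, [171.4, 142.4])]
```

View pics/cs.png

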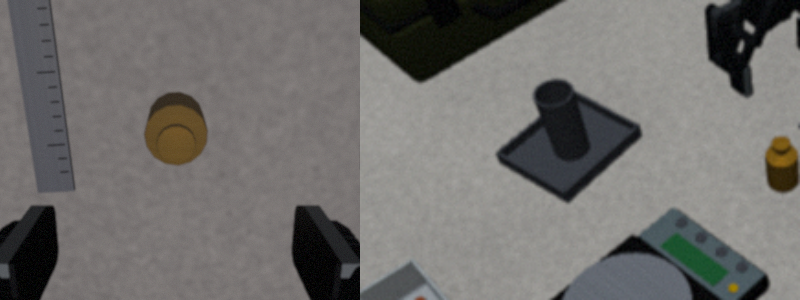

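The tube stands upright in the tray. In c1 the large weight's knob is at (317,244) and its body top at about (316,230).

Run:
```python
from h import *; import pickle
p,s=pickle.load(open("c1.pkl","rb"))
print(at(p,(317,244),56),at(p,(316,230),42),proj(p,(434.6,-172.3,0)))
p2,_=pickle.load(open("a2.pkl","rb"));print(tri([ray(p,(317,244)),ray(p2,(182,256))]))
```

```text
[ 436.1137326  -172.19304701   56.        ] [ 435.61771355 -167.98867539   42.        ] [314.2026378  219.50508935]
[ 436.01644837 -170.32820962   58.99017017]
```

Call:
{"api": "apply_moves", "payload": {"plan": [[0.0015, 0.0015, 0.035, 0, 0, 0, 0.08], [0.0015, 0.0015, 0.07, 0, 0, 0, 0.08], [0.0015, 0.0015, 0.105, 0, 0, 0, 0.08], [0.0015, 0.0015, 0.125, 0, 0, 0, 0.08], [0.0015, 0.0015, 0.134, 0, 0, 0, 0.08], [0.0015, 0.0015, 0.134, 0, 0, 0, 0.08], [0.0015, 0.0015, 0.134, 0, 0, 0, 0.02], [0.0015, 0.0015, 0.134, 0, 0, 0, 0.02], [0.0015, 0.0015, 0.134, 0, 0, 0, 0.02], [0.0015, 0.0015, 0.134, 0, 0, 0, 0.02], [0.0015, 0.0015, 0.134, 0, 0, 0, 0.02], [0.0015, 0.0015, 0.134, 0, 0, 0, 0.02], [0.0015, 0.0015, 0.134, 0, 0, 0, 0.02], [0.0015, 0.0015, 0.134, 0, 0, 0, 0.02]], "squeeze": 50}}

```text
t: 11.25
tool_pos: [436.5, -170.5, 12.5]
tool_rot: [179.8, 0.1, 90.0]
ft_force: [-0.8, -0.2, 6.2]
grip_width: 36.4
gripper_force: 51.5
```

```bash
python3 -c "
from h import *
s=sense();print(s['tool_pos'],s['tool_rot'],s['ft_force'],s['grip_width'])"
```

```text
[ 436.45480773 -170.46663012   12.45398376] [1.79816799e+02 1.28987609e-01 9.00052495e+01] [-0.77728139 -0.24657567  6.16123067] 36.38259025821785
```

Call:
{"api": "apply_moves", "payload": {"plan": [[0, 0, -0.03, 0, 0, 0, 0.02], [0, 0, -0.07, 0, 0, 0, 0.02], [0.006, 0.03, -0.09, 0, 0, 0, 0.02], [0.012, 0.065, -0.09, 0, 0, 0, 0.02], [0.018, 0.1, -0.09, 0, 0, 0, 0.02], [0.024, 0.135, -0.09, 0, 0, 0, 0.02], [0.03, 0.17, -0.09, 0, 0, 0, 0.02], [0.036, 0.205, -0.09, 0, 0, 0, 0.02], [0.043, 0.235, -0.09, 0, 0, 0, 0.02], [0.0455, 0.248, -0.09, 0, 0, 0, 0.02], [0.0455, 0.248, -0.09, 0, 0, 0, 0.02], [0.0455, 0.248, -0.09, 0, 0, 0, 0.02], [0.0455, 0.248, -0.09, 0, 0, 0, 0.02]]}}

```text
t: 12.33
tool_pos: [681.8, -124.0, 98.9]
tool_rot: [-179.8, -0.0, 90.0]
ft_force: [-0.6, -0.4, -5.3]
grip_width: 36.3
gripper_force: 52.7
```

```bash
python3 look.py d1 balance_large weight_large;python3 pan.py d1 balance_large 48; python3 -c "
from h import *
s=sense();print(s['tool_pos'],s['tool_rot'],s['ft_force'],s['grip_width'])"
```

```text
balance_large [(0.88, [253.0, 212.0], 80012, [650.0, -104.0, 20.0])]
weight_large [(0.69, [317.0, 348.0], 16563, [683.0, -184.0, 20.0])]
balance_large th 83.0 area 37227 rect [ 685.8 -109.9] [ 98.3 128.3] 87.4 ell [ 685.6 -111.4] [100.6 132.7] enc ((685.0464477539062, -124.76018524169922), 64.39037322998047)
balance_large th 83.0 area 21794 rect [ 593.3 -122.1] [ 46.9 114.9] 5.1 ell [ 593.1 -118.2] [ 52.7 134.2] enc ((593.2427368164062, -120.50086975097656), 59.90673828125)
balance_large th 83.0 area 6068 rect [ 681.1 -164.8] [61.5 41.4] 6.7 ell [ 681.5 -167.4] [45.9 62.8] enc ((681.8733520507812, -174.54150390625), 31.427350997924805)
[ 682.13073529 -124.44065513  100.28934892] [-1.79955440e+02 -9.18589086e-03  8.99538083e+01] [ 0.0554853  -0.19702145 -4.3827748 ] 36.09027564059756
```

View pics/d1.png

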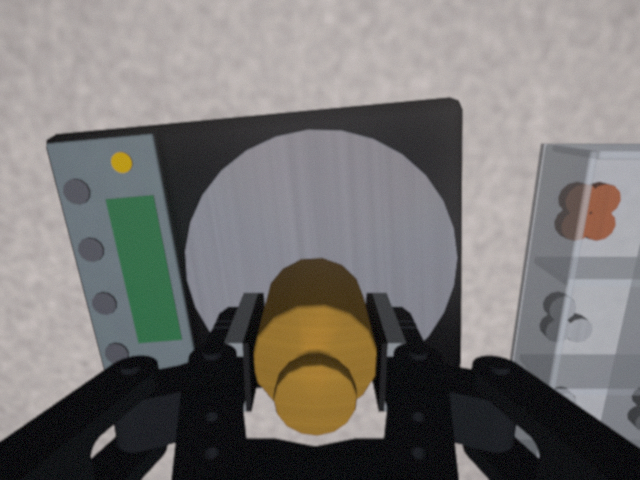

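The large weight is held upright about 3 mm short of the pan centre in x. I'll correct that and lower it.

Call:
{"api": "apply_moves", "payload": {"plan": [[-0.0005, 0.003, 0.015, 0, 0, 0, 0.02], [-0.0005, 0.003, 0.028, 0, 0, 0, 0.02], [-0.0005, 0.003, 0.034, 0, 0, 0, 0.02], [-0.0005, 0.003, 0.037, 0, 0, 0, 0.02], [-0.0005, 0.003, 0.038, 0, 0, 0, 0.02], [-0.0005, 0.003, 0.039, 0, 0, 0, 0.02], [-0.0005, 0.003, 0.039, 0, 0, 0, 0.02], [-0.0005, 0.003, 0.039, 0, 0, 0, 0.02]]}}

```text
t: 13.15
tool_pos: [686.4, -124.6, 61.5]
tool_rot: [180.0, 0.0, 90.0]
ft_force: [-1.0, -0.7, -4.4]
grip_width: 36.1
gripper_force: 52.7
```

Call:
{"api": "apply_moves", "payload": {"plan": [[0, 0, 0.0006, 0, 0, 0, 0.02], [0, 0, 0.0012, 0, 0, 0, 0.02], [0, 0, 0.0018, 0, 0, 0, 0.02], [0, 0, 0.0018, 0, 0, 0, 0.02]]}}

```text
t: 13.48
tool_pos: [686.5, -124.6, 60.6]
tool_rot: [179.9, 0.0, 90.0]
ft_force: [-1.0, 0.1, -0.9]
grip_width: 36.1
gripper_force: 53.0
```

Call:
{"api": "apply_moves", "payload": {"plan": [[0, 0, 0.0005, 0, 0, 0, 0.02], [0, 0, 0.0005, 0, 0, 0, 0.042], [0, 0, 0.0005, 0, 0, 0, 0.05], [0, 0, 0.0005, 0, 0, 0, 0.07], [0, 0, 0.0005, 0, 0, 0, 0.07], [0, 0, 0.0005, 0, 0, 0, 0.07], [0, 0, 0.0005, 0, 0, 0, 0.07]]}}

```text
t: 14.07
tool_pos: [686.3, -124.6, 59.1]
tool_rot: [180.0, -0.0, 90.0]
ft_force: [-0.4, 0.8, -0.5]
grip_width: 70.1
gripper_force: 0.0
```

Call:
{"api": "apply_moves", "payload": {"plan": [[0, 0, -0.02, 0, 0, 0, 0.07], [0, 0, -0.055, 0, 0, 0, 0.07], [0, 0, -0.09, 0, 0, 0, 0.07], [0.0795, -0.259, -0.09, 0, 0, 0, 0.07], [0.0795, -0.259, -0.09, 0, 0, 0, 0.07], [0.0795, -0.259, -0.09, 0, 0, 0, 0.07], [0.0795, -0.259, -0.09, 0, 0, 0, 0.07], [0.0795, -0.259, -0.09, 0, 0, 0, 0.07], [0.0795, -0.259, -0.09, 0, 0, 0, 0.07], [0.0795, -0.259, -0.09, 0, 0, 0, 0.07], [0.0795, -0.259, -0.09, 0, 0, 0, 0.07], [0.0795, -0.259, -0.09, 0, 0, 0, 0.07]]}}

```text
t: 15.07
tool_pos: [426.8, -44.9, 149.6]
tool_rot: [179.9, 0.0, 90.0]
ft_force: [0.5, -0.9, 0.0]
grip_width: 70.0
gripper_force: 0.0
```

```bash
python3 look.py e1 weight_medium weight_small weight_large; python3 -c "
from h import *
print(sense()['tool_pos']);p=cam('scene');r=silhouettes('weight_large',p);print([(x['score'],x['location']) for x in r])
cv2.imwrite('pics/es.png',cv2.hconcat([cv2.imread('pics/e1.png')[0:400,140:500],cv2.resize(p['img'][160:320,140:300],(400,400))]))"
```

```text
weight_medium [(0.61, [313.0, 223.0], 1739, [427.0, -44.0, 20.0])]
weight_small [(0.89, [324.0, 85.0], 736, [433.0, 40.0, 20.0])]
weight_large []
[428.25424355 -45.46819372 149.1479452 ]
[(0.65, [203.1, 233.8]), (0.54, [220.8, 249.6]), (0.28, [334.3, 200.2])]
```

View pics/es.png

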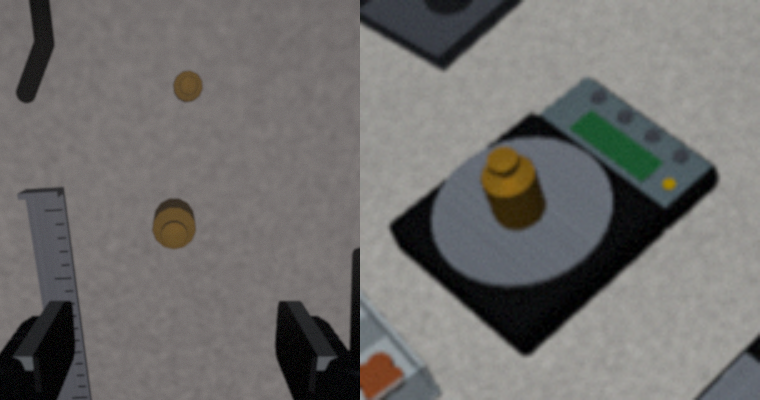

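The large weight stands in the middle of its pan. In e1 the medium weight's knob is at (314,233) and the small weight's at (328,86).

Run:
```python
from h import *; import pickle
p,s=pickle.load(open("e1.pkl","rb"));p2,_=pickle.load(open("a2.pkl","rb"))
print(at(p,(314,233),40),at(p,(314,226),30),at(p,(328,86),24),tri([ray(p,(314,233)),ray(p2,(166,119))]),tri([ray(p,(328,86)),ray(p2,(175,18))]),sense()["tool_pos"])
```

```text
[427.28834238 -45.31675834  40.        ] [427.29879255 -43.6261314   30.        ] [435.52265246  39.50808475  24.        ] [427.08355338 -45.33936065  40.88413257] [435.87678592  40.23196943  19.60029607] [428.03040226 -45.41975284 148.89604643]
```

Call:
{"api": "apply_moves", "payload": {"plan": [[0.0005, -0.0005, 0.035, 0, 0, 0, 0.07], [0.0005, -0.0005, 0.07, 0, 0, 0, 0.07], [0.0005, -0.0005, 0.105, 0, 0, 0, 0.07], [0.0005, -0.0005, 0.13, 0, 0, 0, 0.07], [0.0005, -0.0005, 0.142, 0, 0, 0, 0.07], [0.0005, -0.0005, 0.142, 0, 0, 0, 0.07], [0.0005, -0.0005, 0.142, 0, 0, 0, 0.01], [0.0005, -0.0005, 0.142, 0, 0, 0, 0.01], [0.0005, -0.0005, 0.142, 0, 0, 0, 0.01], [0.0005, -0.0005, 0.142, 0, 0, 0, 0.01], [0.0005, -0.0005, 0.142, 0, 0, 0, 0.01], [0.0005, -0.0005, 0.142, 0, 0, 0, 0.01], [0.0005, -0.0005, 0.142, 0, 0, 0, 0.01], [0.0005, -0.0005, 0.142, 0, 0, 0, 0.01]], "squeeze": 35}}

```text
t: 16.53
tool_pos: [428.2, -44.9, 8.8]
tool_rot: [179.8, 0.1, 90.0]
ft_force: [-1.3, -0.0, 5.6]
grip_width: 26.1
gripper_force: 34.9
```

Call:
{"api": "apply_moves", "payload": {"plan": [[0, 0, -0.03, 0, 0, 0, 0.01], [0, 0, -0.06, 0, 0, 0, 0.01], [0.018, 0.029, -0.07, 0, 0, 0, 0.01], [0.037, 0.06, -0.07, 0, 0, 0, 0.01], [0.056, 0.09, -0.07, 0, 0, 0, 0.01], [0.074, 0.12, -0.07, 0, 0, 0, 0.01], [0.093, 0.15, -0.07, 0, 0, 0, 0.01], [0.112, 0.18, -0.07, 0, 0, 0, 0.01], [0.13, 0.21, -0.07, 0, 0, 0, 0.01], [0.15, 0.242, -0.07, 0, 0, 0, 0.01], [0.159, 0.2565, -0.07, 0, 0, 0, 0.01], [0.159, 0.2565, -0.07, 0, 0, 0, 0.01], [0.159, 0.2565, -0.07, 0, 0, 0, 0.01], [0.159, 0.2565, -0.07, 0, 0, 0, 0.01]]}}

```text
t: 17.7
tool_pos: [682.2, 114.0, 76.1]
tool_rot: [-179.9, 0.0, 90.0]
ft_force: [0.3, 0.7, -2.1]
grip_width: 26.3
gripper_force: 35.5
```

```bash
python3 look.py f1 balance_medium weight_medium;python3 pan.py f1 balance_medium 24; python3 -c "
from h import *
s=sense();print(s['tool_pos'],s['tool_rot'],s['ft_force'],s['grip_width'])"
```

```text
balance_medium [(0.79, [279.0, 228.0], 43213, [666.0, 132.0, 20.0])]
weight_medium [(0.59, [315.0, 332.0], 8158, [683.0, 77.0, 20.0])]
balance_medium th 75.0 area 27979 rect [685.6 114.8] [97.1 95.1] 5.0 ell [688.7 124.2] [ 92.4 116. ] enc ((685.482421875, 115.50241088867188), 66.51880645751953)
balance_medium th 75.0 area 2674 rect [681.9  79.5] [41.4 26.3] 5.3 ell [682.3  77.8] [29.  42.3] enc ((682.6116943359375, 72.36275482177734), 20.98692512512207)
balance_medium th 75.0 area 121 rect [682.   67.9] [9.6 3.4] 0.1 ell [681.9  67.9] [ 3.5 11.7] enc ((682.0335083007812, 67.58775329589844), 5.026971340179443)
[682.33951795 113.63937938  77.11716567] [-1.79966216e+02  6.23527801e-03  8.99463793e+01] [-0.59787188  0.32087458 -1.94658   ] 26.316421843972208
```

View pics/f1.png

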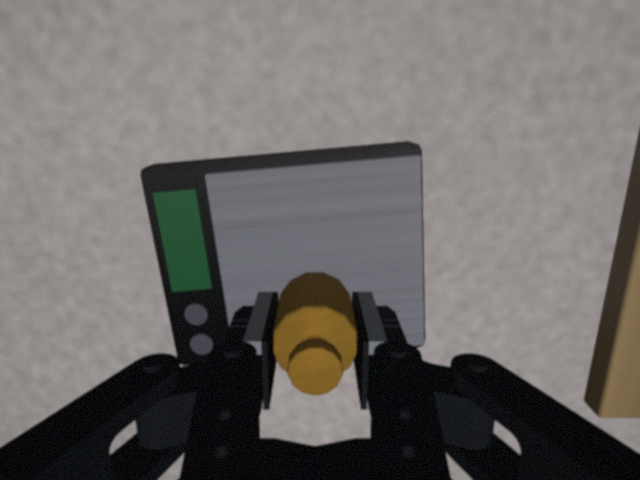

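The medium weight is upright and about 2.5 mm short of the pan centre in x.

Call:
{"api": "apply_moves", "payload": {"plan": [[0.001, 0.003, 0.02, 0, 0, 0, 0.01], [0.001, 0.003, 0.033, 0, 0, 0, 0.01], [0.001, 0.003, 0.039, 0, 0, 0, 0.01], [0.001, 0.003, 0.041, 0, 0, 0, 0.01], [0.001, 0.003, 0.0425, 0, 0, 0, 0.01], [0.001, 0.003, 0.0425, 0, 0, 0, 0.01], [0.001, 0.003, 0.0425, 0, 0, 0, 0.01]]}}

```text
t: 18.43
tool_pos: [686.7, 115.4, 35.4]
tool_rot: [179.9, -0.0, 90.0]
ft_force: [0.4, -0.9, -1.6]
grip_width: 26.1
gripper_force: 35.5
```

Call:
{"api": "apply_moves", "payload": {"plan": [[0, -0.001, 0.0006, 0, 0, 0, 0.01], [0, -0.001, 0.0012, 0, 0, 0, 0.01], [0, -0.001, 0.0018, 0, 0, 0, 0.01], [0, -0.001, 0.002, 0, 0, 0, 0.01], [0, -0.001, 0.002, 0, 0, 0, 0.01]]}}

```text
t: 18.85
tool_pos: [685.4, 115.5, 33.0]
tool_rot: [180.0, -0.0, 90.0]
ft_force: [-0.0, 0.3, -1.2]
grip_width: 26.0
gripper_force: 35.6
```

Call:
{"api": "apply_moves", "payload": {"plan": [[0, 0, 0.0005, 0, 0, 0, 0.01], [0, 0, 0.001, 0, 0, 0, 0.01], [0, 0, 0.001, 0, 0, 0, 0.01]]}}

```text
t: 19.1
tool_pos: [685.4, 115.5, 32.9]
tool_rot: [180.0, -0.0, 90.0]
ft_force: [-2.4, 0.7, 5.5]
grip_width: 26.3
gripper_force: 36.1
```

Call:
{"api": "apply_moves", "payload": {"plan": [[0, 0, 0, 0, 0, 0, 0.03], [0, 0, 0, 0, 0, 0, 0.04], [0, 0, 0, 0, 0, 0, 0.06], [0, 0, 0, 0, 0, 0, 0.06], [0, 0, 0, 0, 0, 0, 0.06], [0, 0, 0, 0, 0, 0, 0.06], [0, 0, -0.02, 0, 0, 0, 0.06], [0, 0, -0.055, 0, 0, 0, 0.06], [0, 0, -0.095, 0, 0, 0, 0.06], [-0.0755, -0.25, -0.095, 0, 0, 0, 0.06], [-0.0755, -0.25, -0.095, 0, 0, 0, 0.06], [-0.0755, -0.25, -0.095, 0, 0, 0, 0.06], [-0.0755, -0.25, -0.095, 0, 0, 0, 0.06], [-0.0755, -0.25, -0.095, 0, 0, 0, 0.06], [-0.0755, -0.25, -0.095, 0, 0, 0, 0.06], [-0.0755, -0.25, -0.095, 0, 0, 0, 0.06], [-0.0755, -0.25, -0.095, 0, 0, 0, 0.06], [-0.0755, -0.25, -0.095, 0, 0, 0, 0.06]]}}

```text
t: 20.6
tool_pos: [435.5, 39.8, 127.2]
tool_rot: [179.9, -0.0, 90.0]
ft_force: [1.0, -0.0, 1.4]
grip_width: 59.8
gripper_force: 0.0
```

```bash
python3 look.py g1 weight_small; python3 -c "
from h import *
print(sense()['tool_pos']);p=cam('scene')
cv2.imwrite('pics/gs.png',cv2.hconcat([cv2.imread('pics/g1.png')[0:400,140:500],cv2.resize(p['img'][260:400,230:370],(400,400))]))"
```

```text
weight_small [(0.85, [311.0, 229.0], 761, [434.0, 43.0, 20.0])]
[436.63924476  40.08757748 127.17116791]
```

View pics/gs.png

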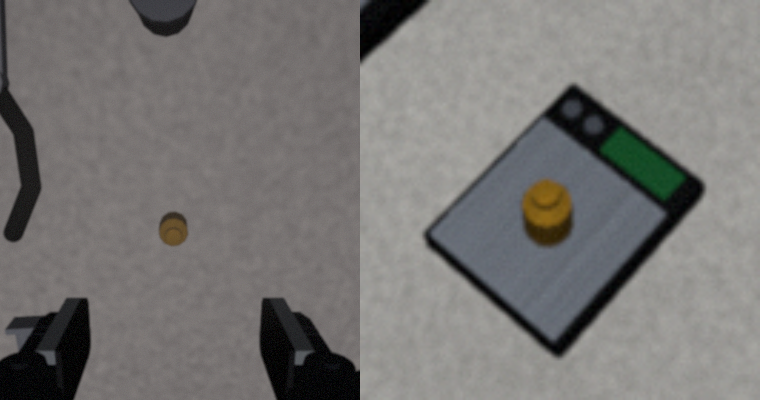

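The medium weight is centred and upright. The small weight's knob in g1 is at about (313,234).

Run:
```python
from h import *; import pickle
p,s=pickle.load(open("g1.pkl","rb"))
m=s["weight_small"][0][2];ys,xs=np.nonzero(m);print(xs.min(),xs.max(),ys.min(),ys.max())
print(at(p,(313,234),24),at(p,(313,232),19),at(p,s["weight_small"][0][1],12),sense()["tool_pos"])
```

```text
299 326 212 246
[435.38955968  40.70721279  24.        ] [435.38420196  40.51608106  19.        ] [434.20642708  40.52050196  12.        ] [436.67310164  40.13435288 127.00397776]
```

Call:
{"api": "apply_moves", "payload": {"plan": [[0.0005, -0.001, 0.035, 0, 0, 0, 0.06], [0.0005, -0.001, 0.07, 0, 0, 0, 0.06], [0.0005, -0.001, 0.1, 0, 0, 0, 0.06], [0.0005, -0.001, 0.115, 0, 0, 0, 0.06], [0.0005, -0.001, 0.122, 0, 0, 0, 0.06], [0.0005, -0.001, 0.122, 0, 0, 0, 0.06], [0.0005, -0.001, 0.122, 0, 0, 0, 0.005], [0.0005, -0.001, 0.122, 0, 0, 0, 0.005], [0.0005, -0.001, 0.122, 0, 0, 0, 0.005], [0.0005, -0.001, 0.122, 0, 0, 0, 0.005], [0.0005, -0.001, 0.122, 0, 0, 0, 0.005], [0.0005, -0.001, 0.122, 0, 0, 0, 0.005], [0.0005, -0.001, 0.122, 0, 0, 0, 0.005], [0.0005, -0.001, 0.122, 0, 0, 0, 0.005]], "squeeze": 20}}

```text
t: 21.92
tool_pos: [435.7, 40.4, 6.1]
tool_rot: [179.8, -0.0, 90.0]
ft_force: [0.6, 0.2, 5.6]
grip_width: 16.4
gripper_force: 19.8
```

Call:
{"api": "apply_moves", "payload": {"plan": [[0, 0, -0.03, 0, 0, 0, 0.005], [0, 0, -0.065, 0, 0, 0, 0.005], [0, 0, -0.1, 0, 0, 0, 0.005], [0.035, 0.0137, -0.1, 0, 0, 0, 0.005], [0.07, 0.0275, -0.1, 0, 0, 0, 0.005], [0.105, 0.041, -0.1, 0, 0, 0, 0.005], [0.14, 0.055, -0.1, 0, 0, 0, 0.005], [0.175, 0.069, -0.1, 0, 0, 0, 0.005], [0.21, 0.082, -0.1, 0, 0, 0, 0.005], [0.245, 0.096, -0.1, 0, 0, 0, 0.005], [0.28, 0.11, -0.1, 0, 0, 0, 0.005], [0.315, 0.123, -0.1, 0, 0, 0, 0.005], [0.34, 0.133, -0.09, 0, 0, 0, 0.005], [0.351, 0.1375, -0.08, 0, 0, 0, 0.005], [0.351, 0.1375, -0.08, 0, 0, 0, 0.005], [0.351, 0.1375, -0.08, 0, 0, 0, 0.005], [0.351, 0.1375, -0.08, 0, 0, 0, 0.005]]}}

```text
t: 23.33
tool_pos: [571.4, 390.5, 84.3]
tool_rot: [-179.9, 0.1, 90.0]
ft_force: [-0.6, -0.2, 0.6]
grip_width: 16.7
gripper_force: 19.9
```

```bash
python3 look.py k1 balance_small weight_small;python3 pan.py k1 balance_small 21; python3 -c "
from h import *
s=sense();print(s['tool_pos'],s['tool_rot'],s['ft_force'],s['grip_width'])"
```

```text
balance_small [(0.91, [277.0, 243.0], 24475, [553.0, 398.0, 20.0])]
weight_small [(0.59, [314.0, 322.0], 3042, [572.0, 354.0, 20.0])]
balance_small th 70.0 area 10190 rect [578.7 392.5] [53.2 55.2] 87.3 ell [579.5 394.5] [56.8 66. ] enc ((578.68896484375, 392.5485534667969), 37.58439636230469)
balance_small th 70.0 area 116 rect [516.6 416.4] [5.  5.5] 90.0 ell [516.6 416.4] [5.4 5.7] enc ((516.5078125, 416.41607666015625), 3.0763208866119385)
[572.06007384 390.45698436  85.78471223] [ 1.79927860e+02 -3.53326258e-02  8.99237459e+01] [-0.19371228  0.00735614 -0.59041573] 16.582517400144248
```

View pics/k1.png

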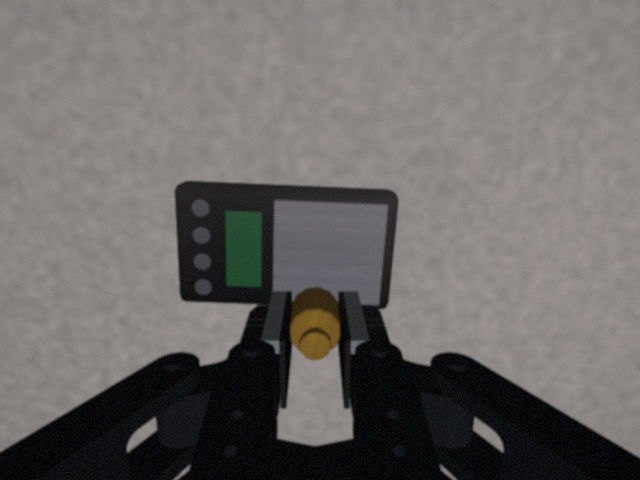

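The small weight is upright. The pan centre measures (578.7,392.5), so I'll shift +6.5 mm in x and +2 mm in y and lower.

Call:
{"api": "apply_moves", "payload": {"plan": [[0.002, 0.0065, 0.02, 0, 0, 0, 0.005], [0.002, 0.0065, 0.04, 0, 0, 0, 0.005], [0.002, 0.0065, 0.05, 0, 0, 0, 0.005], [0.002, 0.0065, 0.054, 0, 0, 0, 0.005], [0.002, 0.0065, 0.056, 0, 0, 0, 0.005], [0.002, 0.0065, 0.056, 0, 0, 0, 0.005], [0.002, 0.0065, 0.056, 0, 0, 0, 0.005]]}}

```text
t: 24.07
tool_pos: [578.9, 393.7, 30.0]
tool_rot: [179.9, -0.1, 90.0]
ft_force: [0.6, -0.8, -0.4]
grip_width: 16.7
gripper_force: 19.9
```

```bash
python3 look.py k2 balance_small;python3 pan.py k2 balance_small 21; python3 -c "
from h import *
s=sense();print(s['tool_pos'],s['ft_force'])"
```

```text
balance_small [(0.72, [224.0, 272.0], 32423, [546.0, 407.0, 20.0])]
balance_small th 69.0 area 8651 rect [579.1 401.9] [34.9 55.3] 87.7 ell [576.8 405.5] [33.7 65.9] enc ((579.0439453125, 401.5374755859375), 32.22022247314453)
balance_small th 69.0 area 2563 rect [579.8 378.8] [26.2 19.1] 89.1 ell [579.6 377.8] [20.5 29.1] enc ((580.1104736328125, 377.5880126953125), 14.652234077453613)
balance_small th 69.0 area 296 rect [516.9 416.6] [6.5 7.1] 89.9 ell [516.8 416.6] [6.8 7.1] enc ((516.8109130859375, 416.55010986328125), 3.651841640472412)
[578.96404772 393.89863536  30.22775445] [-0.60328339  0.44932128 -0.52497893]
```

Call:
{"api": "apply_moves", "payload": {"plan": [[-0.001, 0, 0.001, 0, 0, 0, 0.005], [-0.001, 0, 0.0018, 0, 0, 0, 0.005], [-0.001, 0, 0.0025, 0, 0, 0, 0.005], [-0.001, 0, 0.003, 0, 0, 0, 0.005], [-0.001, 0, 0.003, 0, 0, 0, 0.005]]}}

```text
t: 24.58
tool_pos: [578.6, 392.6, 27.3]
tool_rot: [179.9, -0.0, 90.0]
ft_force: [-2.2, -1.0, 4.0]
grip_width: 16.7
gripper_force: 20.4
```

Contact force is 4 N. Release and retreat.

Call:
{"api": "apply_moves", "payload": {"plan": [[0, 0, 0, 0, 0, 0, 0.02], [0, 0, 0, 0, 0, 0, 0.03], [0, 0, 0, 0, 0, 0, 0.05], [0, 0, 0, 0, 0, 0, 0.05], [0, 0, 0, 0, 0, 0, 0.05], [0, 0, 0, 0, 0, 0, 0.05], [0, 0, -0.02, 0, 0, 0, 0.05], [0, 0, -0.055, 0, 0, 0, 0.05], [0, 0, -0.095, 0, 0, 0, 0.05], [0, 0, -0.13, 0, 0, 0, 0.05], [0, 0, -0.15, 0, 0, 0, 0.05], [0, 0, -0.15, 0, 0, 0, 0.05], [0, 0, -0.15, 0, 0, 0, 0.05]]}}

```text
t: 25.67
tool_pos: [579.1, 392.9, 178.1]
tool_rot: [179.8, -0.1, 90.0]
ft_force: [0.4, 1.1, -0.9]
grip_width: 50.0
gripper_force: 0.0
```

```bash
python3 look.py z1 balance_small weight_small; python3 pan.py z1 balance_small 21; python3 -c "
from h import *
p=cam('scene');a=p['img'][60:450,100:540]
w=cv2.imread('pics/z1.png')[100:360,180:440]
cv2.imwrite('pics/zs.png',cv2.hconcat([cv2.resize(w,(350,390)),a]))"
```

```text
balance_small [(0.64, [277.0, 209.0], 12768, [553.0, 397.0, 20.0])]
weight_small [(0.76, [312.0, 221.0], 621, [578.0, 388.0, 20.0])]
balance_small th 64.0 area 5546 rect [578.3 392.2] [53.6 55.1] 87.3 ell [578.3 392.3] [61.7 64.2] enc ((578.193359375, 392.44525146484375), 37.216468811035156)
balance_small th 64.0 area 35 rect [516.3 415.9] [3.7 3.5] 86.7 ell [516.3 415.8] [4.1 4.1] enc ((516.2186279296875, 415.7817687988281), 2.3946359157562256)
```

View pics/zs.png

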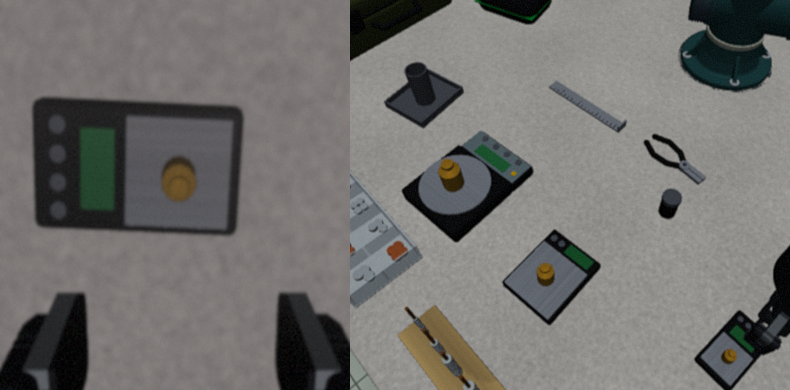

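The final pictures show all three weights upright and centred on their pans, and the tube standing in the tray. The pot is where it started.

```bash
python3 -c "
from rig import *
print(hand_in())"
```

```text
the job is handed in; nothing more can be done
None
```

I handed the job in at about 26 s of the 109 s. The last pictures showed each check weight upright at the middle of its own pan, the weighing tube upright in the tray, and the ring pot apparently where it started; the hand-in returned no verdict.

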